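# Scan the flat round stock tin at the jeweller's bench

## Robot

A 7-joint arm with a two-finger parallel gripper is mounted at the origin on the work surface. World frame = base frame: x ahead of the robot, y to its left, z up, the work surface at z = 0. Lengths are in m, angles in rad, forces in N, time in s.
With the tool pointing down it reaches from about 0.4 to 0.875 m from the base axis. Payload 19.3 kg.
Tool frame: the origin (TCP) lies on the centre line of the jaws, within the pads' length; the fingertips stand 14 mm ahead of it and the grasp point (between the pads) lies 5 mm behind it (bot.tip_extent is the distance from the TCP to the fingertips, in m); z points along the fingers, y is the line along which they close (so a half turn about z gives the same grasp; the last joint's range is limited). The gripper opens to 85 mm and grips with 20 to 120 N. Pads are 22 mm wide; open, the fingers measure 114 mm over their backs; the gripper's body (76 mm by 85 mm) begins 54 mm behind the grasp point. The pads swing forward as they close: fully open they stand 13 mm farther back than shut.
Start: joints at [-1.245, 0.521, -0.036, 1.599, 0.021, 1.021, -0.113], TCP at [0.241, 0.577, 0.245] pointing down, gripper open.
Joint ranges: [-2.91, 2.91], [-0.3, 2.13], [-1.5, 1.42], [0.17, 2.43], [-1.26, 4.41], [0.16, 1.93], [-2.52, 2.52]. Speed limits (rad/s): [1.89, 1.89, 2.39, 2.39, 3.01, 3.01, 3.01].

## Interface

Orientations are given as [roll, pitch, yaw] about the fixed x, y, z axes, in that order (R = Rz(yaw) Ry(pitch) Rx(roll)).
In Python, from workcell import monitor, grab_frame, camera_model, bot gives the robot as it stands.
- The arm moves only by the tool move_arm, never from a script. Its argument "moves" is a list of rows, each a list of 4 numbers: the shift along the world's x, y, z in mm, then the turn about the world's z in rad. A call has 1 to 12 rows; each row is the pose to reach, as a shift and turn from the pose commanded when the call began; what a row does not reach only later rows make up. A row lasts 1/8 s, in which the tool goes at most 62.5 mm and 10.7 degrees, less where a joint would pass 70% of its speed; a pose out of reach is approached as far as the arm can. A call with a gripper value outside its range is refused whole. "gripper" is the opening, from 0 (shut) to 1 (fully open), set as the call begins (left out, the last holds). The fingers move at their own pace and stop on an object; "newtons" is the grip in N (left out, the last holds). Time passes only in rows, so rows that repeat a pose let the fingers close. It gives the time, the measured TCP pose, the force, the opening and the grip force at its end, in the units of the state.
- monitor.observe(): the state, without advancing time (a new reading comes with each control period).
- grab_frame(name): name is "scene" or "side" or "wrist"; returns the picture (384x512x3 uint8, blue, green, red); there is no depth.
- camera_model(name): a dict with "vfov" (degrees; the focal length in pixels is half the picture's height over the tangent of half this angle, whatever the lens; pixels are square), "cx", "cy" (the principal point, pixels), "R" (3x3) and "t" (3): a world point X has camera coordinates R X + t; the wrist camera has in their place "T_tool_cam" (4x4, takes a point from camera to tool coordinates, whose origin is the TCP and whose axes are the flange's). Camera axes: x right, y down, z forward; pixel columns grow to the right and rows downward; lengths in m; the calibration is good to about 2 mm. A picture is of the moment at which its call begins: read the wrist's pose just before it. camera_model takes no time and is no camera call.
- bot.job_done(): hands the job in; it is judged then, once.
The state is a dict: "clock": time; "qpos": joint angles; "qd": joint speeds; "joint_efforts": joint torques, N m; "position": TCP position; "tool_rot": TCP orientation; "force": force on the tool from outside, world axes, zero at the start; "moment": the same for the moment, N m; "grip_width": finger opening in m; "finger_force": force on a finger pad.
Only numpy, scipy, OpenCV 4.12 (cv2) and the standard library are available. Lean on these libraries where they do the work, as an engineer would, in place of code of your own. Each camera call takes 0.05 s, during which the arm holds its last target. There are 200 camera calls.

## Task

Book out the flat round tin at the jeweller's bench: lift the hand scanner out of its cradle and hold it upright and still for about two seconds with the window in its underside centred about 8 cm above the code label on the lid of the flat round tin (not the tall round one, not the square one). Neither the scanner nor you may touch or shift that tin. Then stand the scanner back in its cradle, setting it down without dropping it, and let go.

Things in the scene. Friction and masses are not known exactly. Their poses are not given: they have to be found in the camera images.
- scanner: Hand scanner standing upright in its cradle, loose, 180 g. Black head 56 (x) x 46 (y) mm, 0 to 38 mm above the origin; collar 46 x 38 up to 49; then a plain grey upright handle 40 (x) x 30 (y) mm, from 49 to 127 mm. Origin: centre of the underside, the down-looking window; z points up the handle. Grip the 30 mm width (fingers closing along its y) about 100 mm above the origin.
- cradle: Black charging cradle, fixed: a shallow open tray, outside 84 (x) x 74 (y) mm, walls 5 mm thick, 20 mm high, inside 74 x 64 mm, with a 10 mm high tab on its +x side. Origin: centre of its underside, on the bench; z up. Its floor is 6 mm above the origin. The scanner stands on the floor, axes along the cradle's, with 9 mm free all round when centred.
- flat_tin: Flat round tin, bare aluminium, 90 mm across, 30 mm high, loose. Origin: centre of its underside; z up. Its code label, a 34 mm white square with a black pattern, is at the centre of the lid, 31 mm above the origin. Two other aluminium tins near it bear the same label on the lid: a tall round one (60 mm across, 65 high) and a square one (80 x 80 x 38 mm).
Mind the look-alikes: they are no part of the job. Leave any yellow look-alike of the scanner alone.

How it is judged:
By the outcome, as a careful person would: the job done as asked, in the order asked, and still so for the second after the job is handed in, with the robot touching nothing.
It also fails if it takes over 61 s, if anything falls off the work surface, if the arm or the gripper's body presses on something with over 40 N, if the wrist force passes 120 N, or if a joint passes its speed limit or range.

## Working session

There is one attempt and no reset: what is moved stays moved. The work goes in short steps, Python scripts to look and compute and a tool call to move; the robot and the scene stay as the last step left them, time stands still between calls to the robot, and variables do not carry over. Pictures are saved under pics/ and viewed, at most 10 in all, crops included, and the job is handed in when it is done.

Besides the shell and the picture viewer there is one more tool, called as name(argument=value, ...), one argument or row to a line, values as JSON. move_arm: Moves the arm, as the interface text tells. Its arguments: {"type":"object","properties":{"moves":{"type":"array","items":{"type":"array","items":{"type":"number"}}},"gripper":{"type":"number"},"newtons":{"type":"number"}},"required":["moves"]}

```bash
mkdir -p pics; python3 - <<'E'
from workcell import monitor, grab_frame, camera_model, bot
import cv2,numpy as np
s=monitor.observe();print(s['clock'],s['position'],s['tool_rot'],s['grip_width'],bot.tip_extent)
for n in ['scene','side','wrist']:
    cv2.imwrite(f'pics/{n}0.png',grab_frame(n))
    m=camera_model(n);print(n,{k:np.round(v,4).tolist() for k,v in m.items() if not isinstance(v,str)})
a=[cv2.imread(f'pics/{n}0.png') for n in ['scene','side']]
E
```

```text
0.0 [0.24089178 0.57638168 0.24472383] [-3.14046508e+00  9.29283218e-05  2.74577296e+00] 0.08526657442982735 0.014
scene {'vfov': 50.6784, 'cx': 254.9349, 'cy': 191.5159, 'R': [[-0.3141, 0.9493, -0.0142], [0.756, 0.2411, -0.6086], [-0.5743, -0.2019, -0.7933]], 't': [0.2642, -0.365, 1.1693]}
side {'vfov': 44.1814, 'cx': 257.8487, 'cy': 191.3098, 'R': [[0.8217, -0.5699, 0.0092], [-0.3313, -0.4907, -0.8059], [0.4638, 0.6591, -0.592]], 't': [-0.4978, 0.1885, 0.8578]}
wrist {'vfov': 69.511, 'cx': 254.5534, 'cy': 194.8679, 'T_tool_cam': [[0.0009, -0.9486, -0.3165, 0.0816], [1.0, 0.0008, 0.0003, 0.0003], [-0.0001, -0.3165, 0.9486, -0.1282], [0.0, 0.0, 0.0, 1.0]]}
```

View pics/scene0.png

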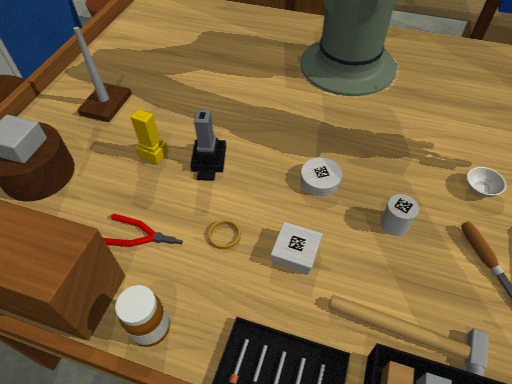

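View pics/side0.png

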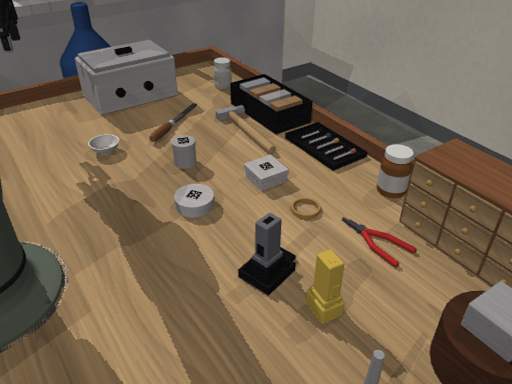

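Candidates are:
- Scanner: the grey/black one in the cradle, scene (205,150) and side (267,255). The yellow look-alike is at scene (148,140).
- Tins: the flat round one is at scene (320,177) and side (195,200). The tall one is at (400,213) and the square one at (297,248).

I choose the grey scanner and the flat round tin, and check them in one enlarged crop.

```bash
python3 - <<'E'
import cv2,numpy as np
a=cv2.imread('pics/scene0.png');b=cv2.imread('pics/side0.png')
f=lambda im,x,y,w,h,k:cv2.resize(im[y:y+h,x:x+w],None,fx=k,fy=k,interpolation=cv2.INTER_CUBIC)
top=np.hstack([f(a,180,100,60,90,5.0)[:300*2//2*1+150],f(a,295,145,50,90,5.0)])
bot=np.hstack([f(b,235,205,65,90,5),f(b,170,170,50,90,5)])
im=np.hstack([f(a,180,104,55,84,3.5*1.0),f(a,297,150,50,84,3.5),f(b,235,208,65,84,3.5),f(b,170,170,50,84,3.5)])
print(im.shape)
cv2.imwrite('pics/crop.png',im)
E
```

```text
(294, 770, 3)
```

View pics/crop.png

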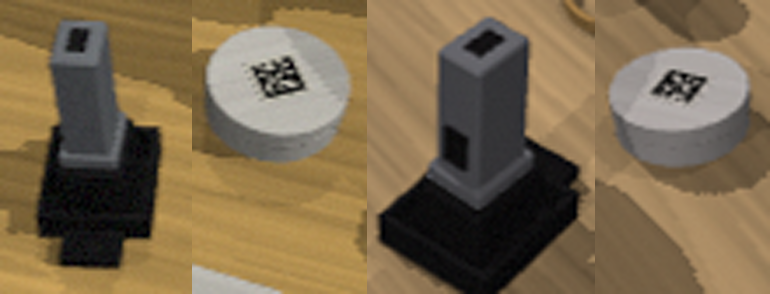

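The crop shows the grey scanner in the black cradle, with its tab toward image-down (about +x), and the flat tin with its label. Now I fit positions.

```bash
cat > h.py <<'E'
from workcell import monitor, grab_frame, camera_model, bot
import numpy as np
from scipy.optimize import least_squares
def proj(n,X,s=None):
    m=camera_model(n);X=np.atleast_2d(X)
    if 'R' in m: C=X@np.array(m['R']).T+m['t']
    else:
        from scipy.spatial.transform import Rotation as Ro
        T=np.array(m['T_tool_cam']);R=Ro.from_euler('xyz',s['tool_rot']).as_matrix()
        C=((X-s['position'])@R-T[:3,3])@T[:3,:3]
    f=192/np.tan(np.radians(m['vfov'])/2)
    return C[:,:2]/C[:,2:]*f+[m['cx'],m['cy']]
def box(p,hx,hy,z):
    c,s=np.cos(p[2]),np.sin(p[2])
    P=np.array([[-hx,-hy],[-hx,hy],[hx,hy],[hx,-hy]])@np.array([[c,s],[-s,c]])+p[:2]
    return np.c_[P,np.full(4,z)]
E
python3 - <<'E'
from h import *
A=lambda u,v,ox,x0,y0:np.array([x0+(u-ox)/3.5,y0+v/3.5])
sc=[A(*p,0,180,104) for p in [(58,22),(104,24),(102,67),(53,63)]]
sd=[A(*p,367,235,208) for p in [(487,20),(441,47),(483,73),(528,38)]]
# order scene: image x ~ +y, down ~ +x : (-x,-y),(-x,+y),(+x,+y),(+x,-y)
# side: +x right/up, y left/up
print(proj('scene',box([.5,-.1,0],.02,.015,.133)).round(1).tolist(),proj('side',box([.5,-.1,0],.02,.015,.133)).round(1).tolist())
sdo=[sd[0],sd[1],sd[2],sd[3]]
best=None
for k in range(4):
    o=np.roll(np.array(sd),k,axis=0)
    g=lambda p:np.r_[(proj('scene',box(p,.02,.015,.133))-sc).ravel(),(proj('side',box(p,.02,.015,.133))-o).ravel()]
    r=least_squares(g,[.45,-.15,0]);print(k,r.x.round(4),r.cost.round(2),r.fun.round(1).tolist() if r.cost<60 else '')
l=[('scene',A(277,76,192.5,297,150)),('side',A(680,86,595,170,170))]
g=lambda p:np.r_[tuple((proj(n,p)-q).ravel() for n,q in l)]
r=least_squares(g,[.4,.1,.03]);print('label',r.x.round(4),r.fun.round(2))
g=lambda p:np.r_[tuple((proj(n,[p[0],p[1],.031])-q).ravel() for n,q in l)]
r=least_squares(g,[.4,.1]);print('label',r.x.round(4),r.fun.round(2))
E
```

```text
[[256.1, 136.1], [270.5, 139.3], [264.4, 153.5], [249.7, 150.1]] [[239.1, 180.4], [230.9, 173.3], [247.6, 167.1], [255.9, 174.0]]
0 [ 0.4579 -0.2428  0.3134] 291.48 
1 [ 0.458  -0.2428  0.8881] 482.93 
2 [ 0.458  -0.2428  0.7164] 677.74 
3 [ 0.4577 -0.2427  0.0116] 403.87 
label [0.4448 0.0204 0.0305] [-0.55  0.39 -0.6  -0.35]
label [0.4449 0.0203] [-0.59  0.25 -0.56 -0.53]
```

```bash
python3 - <<'E'
from h import *
A=lambda u,v,ox,x0,y0:np.array([x0+(u-ox)/3.5,y0+v/3.5])
sc=[A(*p,0,180,104) for p in [(58,22),(104,24),(102,67),(53,63)]]
sd=[A(*p,367,235,208) for p in [(483,73),(441,47),(487,20),(528,38)]]
for k in range(4):
    a=np.roll(np.array(sc),0,axis=0);o=np.roll(np.array(sd),k,axis=0)
    g=lambda p:np.r_[(proj('scene',box(p,.02,.015,.133))-a).ravel(),(proj('side',box(p,.02,.015,.133))-o).ravel()]
    r=least_squares(g,[.45,-.15,0]);print(k,r.x.round(4),r.cost.round(2),r.fun.round(1).tolist() if r.cost<60 else '')
E
```

```text
0 [ 0.4575 -0.2432  0.2849] 15.75 [-1.1, -1.0, -0.2, -1.4, -1.6, -0.7, -2.1, 0.3, -0.4, -0.3, -1.9, -0.1, -1.0, -3.4, 0.7, -1.8]
1 [ 0.4576 -0.2432  1.0953] 240.24 
2 [ 0.4569 -0.2435  3.4425] 717.97 
3 [ 0.4574 -0.2429 -0.6168] 342.2
```

move_arm(
  moves=[
    [26, -47, 5, -0.16],
    [52, -94, 5, -0.32],
    [78, -141, 5, -0.48],
    [104, -188, 5, -0.64],
    [130, -235, 5, -0.8],
    [156, -282, 5, -0.96],
    [182, -329, 5, -1.12],
    [208, -376, 5, -1.28],
    [208, -430, 5, -1.45],
    [210, -484, 5, -1.62],
    [212, -538, 5, -1.79],
    [212, -590, 5, -1.96],
  ],
  gripper=1,
)

```text
clock: 1.65
position: [0.4528, -0.015, 0.2504]
tool_rot: [3.142, -0.0, 0.78]
force: [1.2, 0.0, 0.5]
grip_width: 0.0854
finger_force: 0.0
```

move_arm(
  moves=[
    [1, -55, 0, -0.16],
    [2, -110, 0, -0.32],
    [3, -165, 0, -0.5],
    [4, -210, 0, -0.5],
    [4, -229, 0, -0.5],
    [4, -229, 0, -0.5],
    [4, -229, 0, -0.5],
    [4, -229, 0, -0.5],
  ],
)

```text
clock: 2.65
position: [0.4572, -0.2413, 0.2503]
tool_rot: [-3.141, -0.0, 0.287]
force: [-0.1, -0.8, -0.4]
grip_width: 0.0849
finger_force: 0.0
```

```bash
python3 - <<'E'
from h import *
import cv2,json
s=monitor.observe();print(s['clock'],s['position'],s['tool_rot'])
im=grab_frame('wrist')
json.dump({k:list(s[k]) for k in('position','tool_rot')},open('s1.json','w'))
cv2.imwrite('pics/w1raw.png',im)
cv2.imwrite('pics/w1.png',cv2.convertScaleAbs(cv2.resize(im,(800,600),interpolation=cv2.INTER_CUBIC),alpha=1.8,beta=10))
sc=[.4575,-.2432,.285]
print(proj('wrist',box(sc,.02,.015,.133),s).round(),proj('wrist',box(sc,.042,.037,.02),s).round())
E
```

```text
2.65 [ 0.45720728 -0.24130095  0.25028391] [-3.14114795e+00 -1.67444086e-04  2.87198185e-01]
[[273. 214.]
 [241. 214.]
 [241. 174.]
 [274. 174.]] [[283. 198.]
 [229. 198.]
 [227. 135.]
 [286. 135.]]
```

View pics/w1.png

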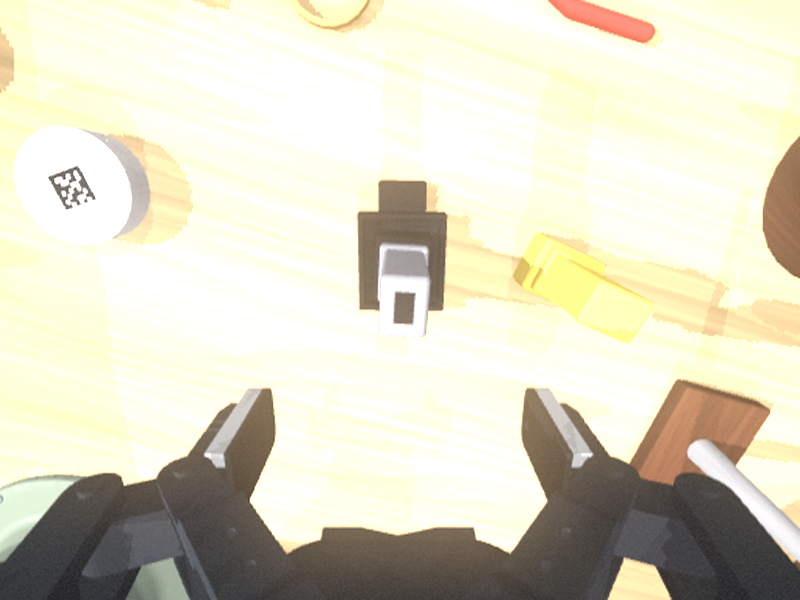

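The wrist view shows the handle top at about (404,306), with edges parallel to the image axes, so the yaw of 0.287 is right. The cradle is concentric to within 1 mm, and the yellow look-alike is clear to the right at (585,285). I'll descend with about a 1/−3 mm correction and the jaws partly closed.

move_arm(
  moves=[
    [1, -3, -30, 0],
    [1, -3, -60, 0],
    [1, -3, -90, 0],
    [1, -3, -115, 0],
    [1, -3, -135, 0],
    [1, -3, -149, 0],
    [1, -3, -149, 0],
    [1, -3, -149, 0],
  ],
  gripper=0.7,
)

```text
clock: 3.7
position: [0.4583, -0.2454, 0.1019]
tool_rot: [3.141, -0.001, 0.286]
force: [-0.8, 0.3, 0.9]
grip_width: 0.0598
finger_force: 0.0
```

move_arm(
  moves=[
    [0, 0, 0, 0],
    [0, 0, 0, 0],
    [0, 0, 0, 0],
    [0, 0, 0, 0],
    [0, 0, 0, 0],
    [0, 0, 0, 0],
    [0, 0, 0, 0],
    [0, 0, 0, 0],
  ],
  gripper=0,
  newtons=40,
)

```text
clock: 4.7
position: [0.4582, -0.2454, 0.1019]
tool_rot: [3.141, -0.001, 0.286]
force: [-1.8, 1.8, 7.7]
grip_width: 0.0305
finger_force: 37.8
```

move_arm(
  moves=[
    [0, 0, 5, 0],
    [0, 0, 15, 0],
    [0, 0, 30, 0],
    [0, 0, 50, 0],
    [0, 0, 75, 0],
    [0, 0, 100, 0],
    [0, 0, 120, 0],
    [0, 0, 130, 0],
    [0, 0, 130, 0],
    [0, 0, 130, 0],
    [0, 0, 130, 0],
  ],
)

```text
clock: 6.08
position: [0.4577, -0.2453, 0.2307]
tool_rot: [-3.141, 0.001, 0.286]
force: [-0.2, 0.3, -1.0]
grip_width: 0.03
finger_force: 38.7
```

```bash
python3 - <<'E'
from h import *
import cv2,json
s=monitor.observe();print(s['clock'],s['position'],s['tool_rot'],s['grip_width'])
a=grab_frame('scene');b=grab_frame('side');w=grab_frame('wrist')
for n,i in zip(['scene','side','wrist'],[a,b,w]):cv2.imwrite(f'pics/{n}2.png',i)
s1=json.load(open('s1.json'));w1=cv2.imread('pics/w1raw.png')
f=lambda im,x,y,ww,h,k:cv2.resize(im[y:y+h,x:x+ww],None,fx=k,fy=k,interpolation=cv2.INTER_CUBIC)
p=s['position']; 
for n in('scene','side'):print(n,proj(n,[p-[0,0,.096]]).round(1),proj(n,box([p[0],p[1],.286],.028,.023,p[2]-.096)).round(1).tolist())
top=np.hstack([f(a,150,40,90,110,3),f(b,215,110,90,110,3),f(w1,0,60,84,110,3)])
cv2.imwrite('pics/c2.png',cv2.convertScaleAbs(top,alpha=1.5,beta=15));print(top.shape)
E
```

```text
6.075 [ 0.45771224 -0.24527969  0.23073549] [-3.14113089e+00  9.22990202e-04  2.85580776e-01] 0.030011015950539056
scene [[200.3 115. ]] [[191.1, 106.0], [212.6, 106.3], [209.9, 124.4], [187.6, 124.2]]
side [[268.8 219. ]] [[269.4, 232.8], [248.5, 221.6], [268.3, 206.3], [288.9, 216.5]]
(330, 792, 3)
```

View pics/c2.png

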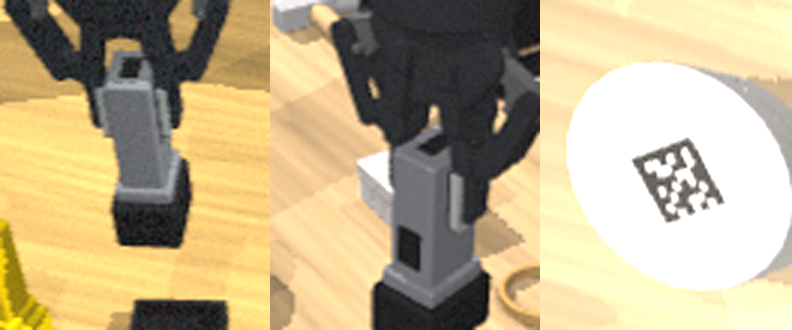

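```bash
python3 - <<'E'
from h import *
import cv2,json
s1=json.load(open('s1.json'));s1={k:np.array(v) for k,v in s1.items()}
r=least_squares(lambda p:(proj('wrist',[p[0],p[1],.031],s1)-[46,120]).ravel(),[.44,.02]);print('label wrist',r.x.round(4))
p=[.4577,-.2453,.2307];o=p[2]-.096
f=lambda im,x,y,ww,h,k:cv2.resize(im[y:y+h,x:x+ww],None,fx=k,fy=k,interpolation=cv2.INTER_CUBIC)
out=[]
for n,x,y in(('scene',170,45),('side',230,140)):
    im=cv2.convertScaleAbs(f(cv2.imread(f'pics/{n}2.png'),x,y,80,100,5),alpha=1.6,beta=20)
    for hx,hy,za,zb in((.028,.023,0,.038),(.02,.015,.049,.127)):
        A=(proj(n,box([p[0],p[1],.286],hx,hy,o+za))+.5-[x,y])*5;B=(proj(n,box([p[0],p[1],.286],hx,hy,o+zb))+.5-[x,y])*5
        for q in(A,B):cv2.polylines(im,[q.round().astype(np.int32)],True,(0,0,255),1)
        for u,v in zip(A,B):cv2.line(im,tuple(u.round().astype(int).tolist()),tuple(v.round().astype(int).tolist()),(0,0,255),1)
    out.append(im)
cv2.imwrite('pics/ov.png',np.hstack(out))
E
```

```text
label wrist [0.4439 0.0194]
```

View pics/ov.png

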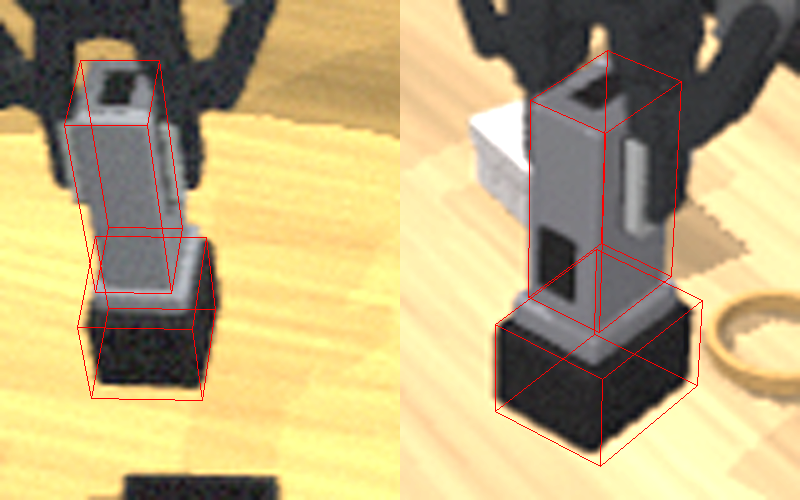

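```bash
cat > fit.py <<'E'
from h import *
from scipy.spatial.transform import Rotation as Ro
T=.127
def fit(obs,p,yaw):
    """obs: (cam, local xyz, px). unknown: dx,dy,dz of scanner grip point, tilt x,y (scanner axes), biasless"""
    def g(v):
        R=Ro.from_euler('z',yaw+v[5]).as_matrix()@Ro.from_rotvec([v[3],v[4],0]).as_matrix()
        r=[]
        for n,l,q in obs: r+=((proj(n,np.array(p)+v[:3]+R@(np.array(l)-[0,0,.1]))-q).ravel()).tolist()
        return np.r_[r,v[5]*20]
    r=least_squares(g,np.zeros(6))
    R=Ro.from_euler('z',yaw+r.x[5]).as_matrix()@Ro.from_rotvec([r.x[3],r.x[4],0]).as_matrix()
    print('d mm',(r.x[:3]*1e3).round(1),'tilt,yaw deg',np.degrees(r.x[3:]).round(1),'res',r.fun.round(1).tolist())
    print('window rel TCP mm',((r.x[:3]+[0,0,.005]+R@[0,0,-.1])*1e3).round(1))
E
python3 - <<'E'
from fit import *
p=[.4577,-.2453,.2307+.005]
S=lambda u,v:np.array([170+u/5-.5,45+v/5-.5]);D=lambda u,v:np.array([230+(u-400)/5-.5,140+v/5-.5])
hx,hy,bx,by=.02,.015,.028,.023
obs=[('scene',(hx,-hy,T),S(68,118)),('scene',(hx,hy,T),S(154,121)),('scene',(bx,-by,0),S(97,385)),('scene',(bx,by,0),S(203,387)),
('side',(-hx,-hy,T),D(605,129)),('side',(-hx,hy,T),D(530,100)),('side',(-bx,-by,0),D(592,451)),('side',(-bx,by,0),D(497,408)),('side',(bx,-by,0),D(690,388))]
fit(obs,p,.286)
E
```

```text
d mm [-1.3  0.4  1.5] tilt,yaw deg [-0.   0.9  1.1] res [-0.3, 0.2, -1.0, -0.5, -0.7, 1.1, 0.4, 0.7, -0.3, -0.6, -0.6, -1.3, 0.7, 2.4, -1.6, 0.1, 0.1, -1.1, 0.4]
window rel TCP mm [ -2.8  -0.2 -93.5]
```

The fit shows the scanner upright (tilt about 1°, within noise), with the window about 95 mm below the TCP. The label is at about (0.4445, 0.020), so I carry it over.

move_arm(
  moves=[
    [-1, 12, 0, 0],
    [-2, 40, 0, 0],
    [-4, 80, 0, 0],
    [-6, 120, 0, 0],
    [-8, 160, 0, 0],
    [-10, 200, 0, 0],
    [-11, 235, -4, 0],
    [-12, 255, -10, 0],
    [-12, 263, -18, 0],
    [-12, 265, -24, 0],
    [-12, 265, -24, 0],
    [-12, 265, -24, 0],
  ],
)

```text
clock: 7.72
position: [0.4461, 0.0188, 0.2074]
tool_rot: [3.141, -0.0, 0.284]
force: [0.8, 0.3, -1.0]
grip_width: 0.0302
finger_force: 38.9
```

```bash
python3 - <<'E'
from h import *
import cv2
s=monitor.observe();print(s['clock'],s['position'],s['tool_rot'],s['grip_width'],s['qpos'].round(2) if hasattr(s['qpos'],'round') else s['qpos'])
p=s['position'];o=p[2]-.096;out=[];f=lambda im,x,y,ww,h,k:cv2.resize(im[y:y+h,x:x+ww],None,fx=k,fy=k,interpolation=cv2.INTER_CUBIC)
for n,x,y in(('scene',285,75),('side',150,100)):
    im=grab_frame(n);cv2.imwrite(f'pics/{n}3.png',im)
    im=cv2.convertScaleAbs(f(im,x,y,80,120,5),alpha=1.6,beta=20)
    L=(proj(n,box([.4445,.02,.05],.017,.017,.031))+.5-[x,y])*5
    cv2.polylines(im,[L.round().astype(np.int32)],True,(0,160,0),1)
    t=np.linspace(0,6.28,40);C=(proj(n,np.c_[.4445+.045*np.cos(t),.02+.045*np.sin(t),0*t+.03])+.5-[x,y])*5
    cv2.polylines(im,[C.round().astype(np.int32)],True,(0,160,0),1)
    W=(proj(n,box([p[0]-.0015,p[1],.286],.028,.023,o))+.5-[x,y])*5
    cv2.polylines(im,[W.round().astype(np.int32)],True,(0,0,255),1)
    out.append(im)
cv2.imwrite('pics/ov3.png',np.hstack(out))
E
```

```text
7.725 [0.44609775 0.01879467 0.20739019] [ 3.14135201e+00 -7.73110881e-05  2.84296457e-01] 0.03017657671241167 [-0.74  0.37  0.72  2.12 -0.35  0.77 -1.09]
```

View pics/ov3.png

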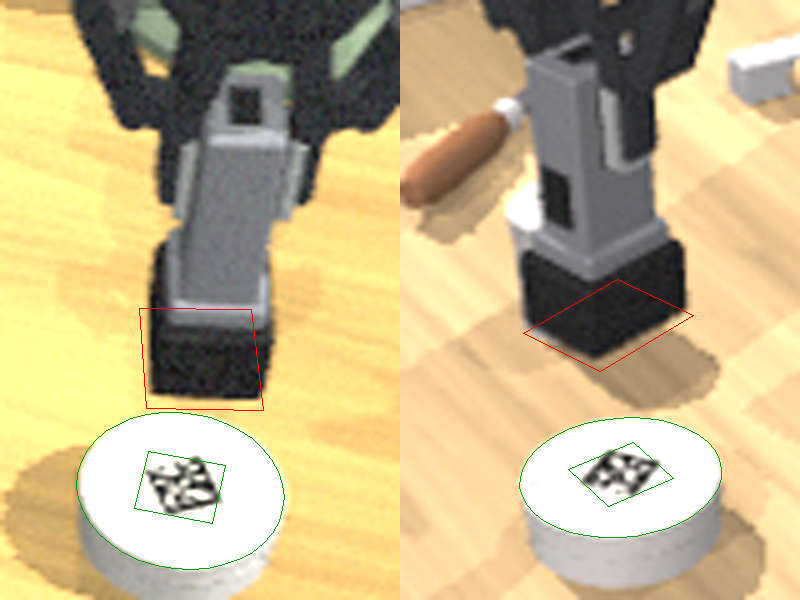

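```bash
python3 - <<'E'
from fit import *
p=np.array([.4461,.0188,.2074+.005])
S=lambda u,v:np.array([285+u/5-.5,75+v/5-.5]);D=lambda u,v:np.array([150+(u-400)/5-.5,100+v/5-.5])
hx,hy,bx,by=.02,.015,.028,.023
obs=[('scene',(hx,-hy,T),S(206,132)),('scene',(hx,hy,T),S(287,140)),('scene',(bx,-by,0),S(151,393)),('scene',(bx,by,0),S(262,399)),
('side',(-hx,-hy,T),D(597,80)),('side',(-hx,hy,T),D(527,57)),('side',(-bx,-by,0),D(600,358)),('side',(-bx,by,0),D(525,329)),('side',(bx,-by,0),D(686,309))]
fit(obs,p,.285)
for k in([0,1,2,3],[4,5,6,7,8]): fit([obs[i] for i in k],p,.285)
E
```

```text
d mm [-0.6 -2.8  3.5] tilt,yaw deg [1.1 1.3 3.4] res [-1.2, 1.5, -0.1, -0.8, -0.6, 1.4, 0.5, -0.7, -2.4, -1.1, 0.2, -1.0, 0.4, 1.4, -0.9, -0.3, 0.9, -0.1, 1.2]
window rel TCP mm [ -3.3  -1.8 -91.5]
d mm [-43.   -3.9 -33.3] tilt,yaw deg [-0.2 -3.3 -1.2] res [0.1, 0.6, 0.0, -0.6, -0.0, 0.2, -0.2, -0.2, -0.4]
window rel TCP mm [ -37.5   -2.7 -128.2]
d mm [ 15.9  29.3 -17.8] tilt,yaw deg [0.5 2.8 3. ] res [-1.6, -0.2, 1.5, 0.2, 0.3, 0.6, -0.3, -0.7, 0.3, 0.2, 1.1]
window rel TCP mm [  11.    28.5 -112.7]
```

The window is within 2 mm of centred and about 83 mm above the label. I apply a small correction, then hold for about 3 s.

move_arm(
  moves=[
    [1, 1, -2, 0],
    [1, 2, -3, 0],
    [1, 2, -3, 0],
    [1, 2, -3, 0],
    [1, 2, -3, 0],
    [1, 2, -3, 0],
    [1, 2, -3, 0],
    [1, 2, -3, 0],
    [1, 2, -3, 0],
    [1, 2, -3, 0],
    [1, 2, -3, 0],
    [1, 2, -3, 0],
  ],
)

```text
clock: 9.32
position: [0.447, 0.0216, 0.2043]
tool_rot: [3.142, -0.0, 0.286]
force: [0.2, 0.1, -2.3]
grip_width: 0.0299
finger_force: 38.9
```

move_arm(
  moves=[
    [0, 0, 0, 0],
    [0, 0, 0, 0],
    [0, 0, 0, 0],
    [0, 0, 0, 0],
    [0, 0, 0, 0],
    [0, 0, 0, 0],
    [0, 0, 0, 0],
    [0, 0, 0, 0],
    [0, 0, 0, 0],
    [0, 0, 0, 0],
    [0, 0, 0, 0],
    [0, 0, 0, 0],
  ],
)

```text
clock: 10.82
position: [0.447, 0.0217, 0.2043]
tool_rot: [-3.142, 0.0, 0.286]
force: [0.3, 0.2, -1.4]
grip_width: 0.0299
finger_force: 38.9
```

move_arm(
  moves=[
    [0, 0, 3, 0],
    [0, 0, 12, 0],
    [0, 0, 27, 0],
    [2, -20, 27, 0],
    [4, -60, 27, 0],
    [6, -100, 27, 0],
    [8, -140, 27, 0],
    [9, -180, 27, 0],
    [10, -220, 27, 0],
    [11, -250, 27, 0],
    [11, -265, 27, 0],
    [11, -265, 27, 0],
  ],
)

```text
clock: 12.32
position: [0.4579, -0.2437, 0.2317]
tool_rot: [3.141, -0.0, 0.285]
force: [0.5, 0.2, -1.4]
grip_width: 0.0301
finger_force: 39.0
```

move_arm(
  moves=[
    [0, 0, 0, 0],
    [0, 0, 0, 0],
    [0, 0, 0, 0],
  ],
)

```text
clock: 12.7
position: [0.4582, -0.2427, 0.2313]
tool_rot: [-3.141, -0.0, 0.287]
force: [-0.5, -0.3, -1.6]
grip_width: 0.0303
finger_force: 39.0
```

move_arm(
  moves=[
    [0, -2.5, -20, 0],
    [0, -2.5, -45, 0],
    [0, -2.5, -70, 0],
    [0, -2.5, -90, 0],
    [0, -2.5, -105, 0],
    [0, -2.5, -114, 0],
    [0, -2.5, -119, 0],
    [0, -2.5, -122, 0],
    [0, -2.5, -124, 0],
    [0, -2.5, -124, 0],
  ],
)

```text
clock: 13.95
position: [0.4581, -0.2459, 0.1074]
tool_rot: [3.142, -0.0, 0.286]
force: [-0.3, 0.1, -1.9]
grip_width: 0.0301
finger_force: 39.0
```

move_arm(
  moves=[
    [0, 0, -1, 0],
    [0, 0, -2, 0],
    [0, 0, -2, 0],
    [0, 0, -3, 0],
    [0, 0, -3, 0],
  ],
)

```text
clock: 14.58
position: [0.458, -0.2458, 0.1042]
tool_rot: [-3.142, 0.0, 0.286]
force: [0.0, 0.3, -1.5]
grip_width: 0.0297
finger_force: 39.0
```

move_arm(
  moves=[
    [0, 0, -0.5, 0],
    [0, 0, -1, 0],
    [0, 0, -1, 0],
    [0, 0, -1.5, 0],
    [0, 0, -1.5, 0],
  ],
)

```text
clock: 15.2
position: [0.458, -0.2458, 0.1027]
tool_rot: [-3.142, 0.0, 0.286]
force: [-0.2, 0.4, -1.4]
grip_width: 0.03
finger_force: 39.0
```

move_arm(
  moves=[
    [0, 0, -0.5, 0],
    [0, 0, -0.5, 0],
    [0, 0, -1, 0],
    [0, 0, -1, 0],
  ],
)

```text
clock: 15.7
position: [0.458, -0.2459, 0.1019]
tool_rot: [3.142, -0.0, 0.286]
force: [-1.2, 0.9, 2.2]
grip_width: 0.0301
finger_force: 39.4
```

Contact at the original height. I press a hair more, then open gently; first partly, then fully enough to withdraw.

move_arm(
  moves=[
    [0, 0, -0.3, 0],
    [0, 0, -0.3, 0],
    [0, 0, -0.3, 0],
  ],
  newtons=20,
)

```text
clock: 16.08
position: [0.4581, -0.2459, 0.1019]
tool_rot: [-3.142, -0.0, 0.286]
force: [-2.5, 2.9, 10.7]
grip_width: 0.0301
finger_force: 40.2
```

move_arm(
  moves=[
    [0, 0, 0, 0],
    [0, 0, 0, 0],
    [0, 0, 0, 0],
    [0, 0, 0, 0],
    [0, 0, 0, 0],
    [0, 0, 0, 0],
  ],
  gripper=0.75,
)

```text
clock: 16.82
position: [0.458, -0.2458, 0.1015]
tool_rot: [-3.142, 0.0, 0.286]
force: [-0.5, 0.2, -1.7]
grip_width: 0.0639
finger_force: 0.0
```

move_arm(
  moves=[
    [0, 0, 10, 0],
    [0, 0, 30, 0],
    [0, 0, 60, 0],
    [0, 0, 90, 0],
    [0, 0, 120, 0],
    [0, 0, 145, 0],
    [0, 0, 149, 0],
    [0, 0, 149, 0],
  ],
)

```text
clock: 17.82
position: [0.4579, -0.2456, 0.2504]
tool_rot: [-3.141, -0.0, 0.286]
force: [0.2, -0.0, -0.2]
grip_width: 0.0643
finger_force: 0.0
```

```bash
python3 - <<'E'
from h import *
import cv2
print(monitor.observe()['clock'],monitor.observe()['grip_width'])
f=lambda im,x,y,ww,h,k:cv2.resize(im[y:y+h,x:x+ww],None,fx=k,fy=k,interpolation=cv2.INTER_CUBIC)
a=grab_frame('scene');b=grab_frame('side');w=grab_frame('wrist')
im=np.hstack([f(a,170,90,70,110,3),f(b,230,195,80,110,3),f(w,200,100,110,110,3)])
cv2.imwrite('pics/fin.png',cv2.convertScaleAbs(im,alpha=1.6,beta=15))
E
```

```text
17.825 0.06432555687471991
```

View pics/fin.png

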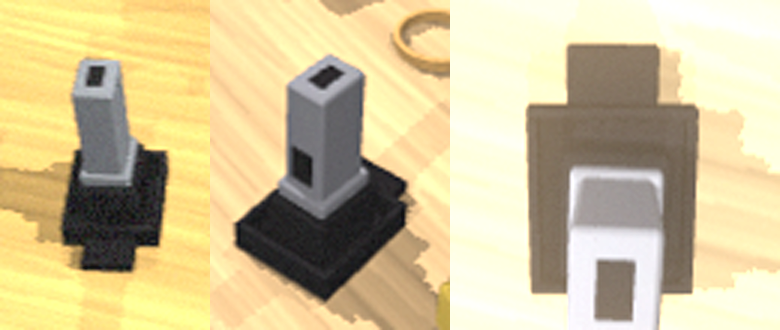

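The scanner stands upright in the cradle, centred as before, with the handle at wrist-crop (615,240) and the tray around it. The gripper is clear, so I hand the job in.

```bash
python3 -c "
from workcell import bot
print(bot.job_done())"
```

```text
the job is handed in; nothing more can be done
None
```

The scanner was held still for over 2 s about 8 cm above the flat round tin's label, by my camera measurements (good to about 2 mm), then stood back upright in its cradle and released; the job was handed in at about 18 s, and no verdict came back.

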